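# Sort the gauges back into their holders

## Robot

A 6-joint arm with a two-finger parallel gripper is mounted at the origin on a cart in front of the work surface, level with it; the furniture and walls round the work are solid. World frame = base frame: x ahead of the robot, y to its left, z up, the work surface at z = 0. Lengths are in m, angles in rad, forces in N, time in s.
With the tool pointing down it reaches from about 0.375 to 0.9 m from the base axis. Payload 3.1 kg.
Tool frame: the origin (TCP) lies midway between the tips of the shut fingers; the grasp point (between the pads) lies 19 mm behind it; z points along the fingers, y is the line along which they close (so a half turn about z gives the same grasp; the last joint's range is limited). The gripper opens to 85 mm and grips with 20 to 120 N. Pads are 22 mm wide; open, the fingers measure 114 mm over their backs; the gripper's body (76 mm by 85 mm) begins 54 mm behind the grasp point. The pads swing forward as they close: fully open they stand 13 mm farther back than shut.
Start: joints at [1.159, 0.527, 1.433, -0, 1.181, -0.178], TCP at [0.144, 0.608, 0.231] pointing down, gripper open.
Joint ranges: [-3.08, 3.08], [-0.75, 2.2], [0.22, 2.44], [-1.43, 4.57], [0, 2.65], [-2.85, 2.85]. Speed limits (rad/s): [2.79, 2.79, 3.14, 3.14, 3.14, 3.14].

## Interface

Orientations are given as a unit quaternion [x, y, z, w].
In Python, from station import manip gives the robot as it stands.
- The arm moves only by the tool step_arm, never from a script. Its argument "targets" is text: rows parted by semicolons, each of 4 numbers parted by spaces: the shift along the tool's x, y, z in mm, then the turn about the tool's z in degrees. A call has 1 to 12 rows; each row is the pose to reach, as a shift and turn from the pose commanded when the call began, along the tool's axes at that moment; what a row does not reach only later rows make up. A row lasts 1/10 s, in which the tool goes at most 50 mm and 8.59 degrees, less where a joint would pass 70% of its speed; a pose out of reach is approached as far as the arm can. A call with a gripper value outside its range is refused whole. "gripper" is the closure, from 0 (fully open) to 1 (shut), set as the call begins (left out, the last holds). The fingers move at their own pace and stop on an object; "squeeze" is the grip in N (left out, the last holds). Time passes only in rows, so rows that repeat a pose let the fingers close. It gives the time, the measured TCP pose, the force, the opening and the grip force at its end, in the units of the state.
- manip.sense(): the state, without advancing time (a new reading comes with each control period).
- manip.snapshot(name): name is "scene" or "top" or "wrist"; returns the picture (420x560x3 uint8, red, green, blue); there is no depth.
- manip.get_calibration(name): a dict with "fov_y" (degrees; the focal length in pixels is half the picture's height over the tangent of half this angle, whatever the lens; pixels are square), "cx", "cy" (the principal point, pixels), "extrinsics" (4x4, takes a point from camera to world coordinates); the wrist camera has in their place "tool_from_camera" (4x4, takes a point from camera to tool coordinates, whose origin is the TCP and whose axes are the flange's). Camera axes: x right, y down, z forward; pixel columns grow to the right and rows downward; lengths in m; the calibration is good to about 2 mm. A picture is of the moment at which its call begins: read the wrist's pose just before it. get_calibration takes no time and is no camera call.
- manip.sign_off(): hands the job in; it is judged then, once.
Trained networks look in the newest picture that a camera, given by its name, has taken for a name from the list of things; names that differ only in an ending like _2 or _b are one class to them, and where a whole thing is asked for, a point or a joint stands for the part that bears it (a point fixed in the world has none). Each returns a list of dicts, best first, with "p" (0 to 1); they miss things now and then, are a little off and sometimes report something else, mostly with a low value. They report only what shows in the picture. A call takes as long as a camera call. They do not tell look-alikes from the thing itself.
- manip.recognise(camera, query): "position" ([column, row] in pixels, amid what is visible of it).
- manip.masks_of(camera, query): "pixels" (420x560 bool, what is visible of it) and "position" ([column, row] in pixels, amid what is visible of it).
- manip.mark_of(camera, query): "position" ([column, row] in pixels: a listed point, or the origin of a listed thing).
The state is a dict: "t": time; "q": joint angles; "qd": joint speeds; "tau": joint torques, N m; "tcp_pos": TCP position; "tool_rot": TCP orientation; "force": force on the tool from outside, world axes, zero at the start; "ft_torque": the same for the moment, N m; "finger_gap": opening from 0.0 (shut) to 1.0 (fully open); "gripper_force": force on a finger pad.
Only numpy, scipy, OpenCV 4.12 (cv2) and the standard library are available. Lean on these libraries where they do the work, as an engineer would, in place of code of your own. Each camera call takes 0.05 s, during which the arm holds its last target. There are 200 camera calls.

## Task

Put the used gauges away by kind: lay the two plug gauges on the sloped wooden rest, each along and up against the uphill side of its own cleat; lay the larger ring gauge flat in the wide bay and the smaller one flat in the narrow bay of the shallow tray; and stand the black setting master upright in the round dish. Set everything down rather than dropping it, and leave the brass weight and the V-block where they stand.

Things in the scene. Friction and masses are not known exactly. Their poses are not given: they have to be found in the camera images.
- plug_gauge_0_mid (a point): Plug gauge, 112 mm long, lying on its side: a dark six-sided handle (from -38 to +26 mm along x, 24 mm high, 28 mm wide over its side corners at half height; grasp it across there) with bright round ends 20 mm thick. Point: its centre, 12 mm above its underside. x along its length, z up. 0.14 kg. The two plug gauges are interchangeable.
- plug_gauge_1_mid (a point): Plug gauge, 112 mm long, lying on its side: a dark six-sided handle (from -38 to +26 mm along x, 24 mm high, 28 mm wide over its side corners at half height; grasp it across there) with bright round ends 20 mm thick. Point: its centre, 12 mm above its underside. x along its length, z up. 0.14 kg. The two plug gauges are interchangeable.
- ring_gauge_0_mid (a point): LARGER ring gauge: plain bright steel ring lying flat, 62 mm outside diameter, 20 mm high, hole through it. Point: its centre, 10 mm above its underside; z is the ring's axis (up). 0.24 kg. Grasp it across its outside, on the upper half so that the fingers stay above the tray's rim.
- ring_gauge_1_mid (a point): SMALLER ring gauge: plain bright steel ring lying flat, 53 mm outside diameter, 18 mm high, hole through it. Point: its centre, 9 mm above its underside; z is the ring's axis (up). 0.16 kg.
- master_bush_mid (a point): Setting master: black stepped bush standing upright, 53 mm high; lower part 56 mm in diameter up to 35 mm, upper land 48 mm in diameter from 35 to 53 mm (grasp it there). Point: its centre, 26.5 mm above its underside; z up along its axis. 0.48 kg.
- plug_rest: Fixed wooden board 122 mm (x) by 136 mm, rising 15 deg to +y; top 27 mm over the origin (bench under its centre, z up). Two cleats along x, 7 mm high, 6 thick, each with a finger gap x -25..25 mm; uphill faces -58 and +10 mm along the slope from centre. A gauge lying along x against one has its centre at y -48.5 z 26.4 or y 17.2 z 44.0 mm. It may stick where put, not slide down.
- ring_tray: Shallow grey tray, fixed to the bench, 92 mm (x) by 184 mm (y), floor 4 mm above the bench, rims and divider 4 mm thick with tops 8 mm above the bench. Its WIDE bay is 84 mm (x) by 96 mm (y), centred at y = +40 mm; its NARROW bay 84 mm by 76 mm, centred at y = -50 mm. Origin: on the bench under the tray's centre; z up.
- master_dish: Round aluminium dish, fixed to the bench, 88 mm outside and 80 mm inside diameter, floor 4 mm and rim 10 mm above the bench. Origin: on the bench under its centre; z up.
- weight_200_mid (a point): Bystander: brass weight with a knob, 28 mm in diameter, 45 mm high, loose. Point: its centre, 22.5 mm above the bench.
- v_block_0_mid (a point): Bystander: small steel V-block, 40 x 44 x 34 mm, loose. Point: its centre, 17 mm above the bench.
Things that resemble listed ones, but are neither listed nor needed, are in the scene too. What is shaped like the part that bears ring_gauge_1_mid but green or pink is not meant. Leave any blue look-alike of the part that bears plug_gauge_1_mid alone.

How it is judged:
At the end, for the whole second after the job is handed in: A plug gauge at each cleat: within 0.2 rad, 25 mm lengthwise, 10 mm uphill of touching; rings flat on the bay floors, larger in wide, smaller in narrow; setting master upright on the dish floor within 15 mm of centre; all at rest; weight and V-block moved under 20 mm (((x of plug_gauge_0_mid in the frame of plug_rest between -0.025 and 0.025 m and y of plug_gauge_0_mid in the frame of plug_rest between -0.0545 and -0.0385 m and z of plug_gauge_0_mid in the frame of plug_rest between 0.0204 and 0.0324 m and angle between the x axis of each of plug_gauge_0_mid, plug_gauge_1_mid and the x axis of plug_rest, either way round below 0.2 rad and x of plug_gauge_1_mid in the frame of plug_rest between -0.025 and 0.025 m and y of plug_gauge_1_mid in the frame of plug_rest between 0.0112 and 0.0272 m and z of plug_gauge_1_mid in the frame of plug_rest between 0.038 and 0.05 m) or (x of plug_gauge_0_mid in the frame of plug_rest between -0.025 and 0.025 m and y of plug_gauge_0_mid in the frame of plug_rest between 0.0112 and 0.0272 m and z of plug_gauge_0_mid in the frame of plug_rest between 0.038 and 0.05 m and angle between the x axis of each of plug_gauge_0_mid, plug_gauge_1_mid and the x axis of plug_rest, either way round below 0.2 rad and x of plug_gauge_1_mid in the frame of plug_rest between -0.025 and 0.025 m and y of plug_gauge_1_mid in the frame of plug_rest between -0.0545 and -0.0385 m and z of plug_gauge_1_mid in the frame of plug_rest between 0.0204 and 0.0324 m)) and x of ring_gauge_0_mid in the frame of ring_tray between -0.018 and 0.018 m and y of ring_gauge_0_mid in the frame of ring_tray between 0.02 and 0.06 m and z of ring_gauge_0_mid in the frame of ring_tray between 0.011 and 0.017 m and angle between each of ring_gauge_0_mid, ring_gauge_1_mid, master_bush_mid's own z axis and vertical below 0.1 rad and x of ring_gauge_1_mid in the frame of ring_tray between -0.018 and 0.018 m and y of ring_gauge_1_mid in the frame of ring_tray between -0.07 and -0.03 m and z of ring_gauge_1_mid in the frame of ring_tray between 0.01 and 0.016 m and horizontal distance between master_bush_mid and master_dish below 0.015 m and z of master_bush_mid in the frame of master_dish between 0.0275 and 0.0335 m and linear speed of each of plug_gauge_0, plug_gauge_1, ring_gauge_0, ring_gauge_1, master_bush below 0.01 m/s and distance of each of weight_200_mid, v_block_0_mid from where it was at the start of the episode below 0.02 m).
It fails at once if the brass weight or the V-block is shoved aside or toppled (distance of any of weight_200_mid, v_block_0_mid from where it was at the start of the episode above 0.03 m).
It fails at once if a gauge falls freely, more than about 2 cm ((linear speed of plug_gauge_0 above 0.6 m/s and contact force between plug_gauge_0 and the fingers below 0.05 N) or (linear speed of plug_gauge_1 above 0.6 m/s and contact force between plug_gauge_1 and the fingers below 0.05 N) or (linear speed of ring_gauge_0 above 0.6 m/s and contact force between ring_gauge_0 and the fingers below 0.05 N) or (linear speed of ring_gauge_1 above 0.6 m/s and contact force between ring_gauge_1 and the fingers below 0.05 N) or (linear speed of master_bush above 0.6 m/s and contact force between master_bush and the fingers below 0.05 N)).
It also fails if it takes over 136 s, if anything falls off the work surface, if the arm or the gripper's body presses on something with over 40 N, if the wrist force passes 120 N, or if a joint passes its speed limit or range.

## Working session

There is one attempt and no reset: what is moved stays moved. The work goes in short steps, Python scripts to look and compute and a tool call to move; the robot and the scene stay as the last step left them, time stands still between calls to the robot, and variables do not carry over. Pictures are saved under pics/ and viewed, at most 14 in all, crops included, and the job is handed in when it is done.

Besides the shell and the picture viewer there is one more tool, called after "Emit:" by a JSON object that holds its "name" and its "arguments", one argument or row to a line. step_arm: Moves the arm, as the interface text tells. Its arguments: {"type":"object","properties":{"targets":{"type":"string"},"gripper":{"type":"number"},"squeeze":{"type":"number"}},"required":["targets"]}

```bash
mkdir -p pics; cat > h.py <<'E'
import numpy as np, cv2
from station import manip
from scipy.spatial.transform import Rotation as R
def cam(n):
    c=manip.get_calibration(n); f=210/np.tan(np.radians(c['fov_y'])/2)
    if n=='wrist':
        s=manip.sense(); T=np.eye(4); T[:3,:3]=R.from_quat(s['tool_rot']).as_matrix(); T[:3,3]=s['tcp_pos']
        E=T@np.array(c['tool_from_camera'])
    else: E=np.array(c['extrinsics'])
    return f,c['cx'],c['cy'],E
def unproj(n,px,z,C=None):
    f,cx,cy,E=C or cam(n)
    d=E[:3,:3]@np.array([(px[0]-cx)/f,(px[1]-cy)/f,1]); o=E[:3,3]
    return o+d*(z-o[2])/d[2]
def snap(n,name):
    C=cam(n); im=manip.snapshot(n); cv2.imwrite(f'pics/{name}.png',im[:,:,::-1]); return im,C
E
cat > a.py <<'E'
from h import *
Z=dict(plug_gauge_0_mid=.012,ring_gauge_0_mid=.01,ring_gauge_1_mid=.009,master_bush_mid=.0265,plug_rest=0,ring_tray=0,master_dish=0,weight_200_mid=.0225,v_block_0_mid=.017)
print({k:v for k,v in manip.sense().items() if k in('t','tcp_pos','tool_rot','finger_gap')})
for n in('top','scene'):
    im,C=snap(n,n+'0'); print(n,manip.get_calibration(n))
    for q,z in Z.items():
        for r in manip.mark_of(n,q)[:5]:
            print(q,round(r['p'],2),np.round(r['position']),np.round(unproj(n,r['position'],z,C)[:2]*1000))
E
python3 a.py
```

```text
{'t': 0.0, 'tcp_pos': array([0.14385074, 0.60747775, 0.23033207]), 'tool_rot': array([ 1.16140132e-01,  9.93232231e-01, -1.05053995e-03, -3.20098040e-04]), 'finger_gap': 1.0026021614080771}
top {'fov_y': 44.79720908563776, 'cx': 274.5352991141327, 'cy': 220.04864487995206, 'extrinsics': array([[-0.02635681, -0.98537273,  0.16836243,  0.30478296],
       [-0.99948398,  0.02906923,  0.01366585, -0.07341407],
       [-0.01836012, -0.16791536, -0.98563043,  1.55352165],
       [ 0.        ,  0.        ,  0.        ,  1.        ]])}
plug_gauge_0_mid 0.7 [168. 270.] [424. 276.]
ring_gauge_0_mid 0.45 [258. 265.] [432.   3.]
ring_gauge_1_mid 0.67 [388. 244.] [ 485. -396.]
ring_gauge_1_mid 0.56 [324. 258.] [ 446. -198.]
ring_gauge_1_mid 0.45 [292. 265.] [ 430. -103.]
master_bush_mid 0.58 [210. 269.] [423. 144.]
plug_rest 0.7 [266. 211.] [600. -25.]
ring_tray 0.82 [189. 218.] [583. 214.]
master_dish 0.77 [340. 217.] [ 573. -253.]
master_dish 0.2 [360. 267.] [ 417. -306.]
weight_200_mid 0.45 [228. 180.] [697.  89.]
v_block_0_mid 0.73 [305. 182.] [ 685. -149.]
v_block_0_mid 0.49 [264. 209.] [604
[... 191 characters left out ...]
 -0.44754989,  0.73208699, -0.92291711],
       [ 0.00707469, -0.85537669, -0.51795818,  0.65806206],
       [ 0.        ,  0.        ,  0.        ,  1.        ]])}
plug_gauge_0_mid 0.82 [198. 190.] [428. 268.]
plug_gauge_0_mid 0.41 [294. 292.] [ 428. -302.]
ring_gauge_0_mid 0.59 [239. 228.] [443.   4.]
ring_gauge_1_mid 0.82 [273. 263.] [ 444. -181.]
ring_gauge_1_mid 0.64 [342. 311.] [ 487. -400.]
ring_gauge_1_mid 0.55 [252. 248.] [430. -98.]
master_bush_mid 0.64 [218. 205.] [434. 123.]
plug_rest 0.95 [294. 219.] [608. -20.]
ring_tray 0.56 [248. 191.] [574. 203.]
master_dish 0.9 [337. 267.] [ 578. -265.]
weight_200_mid 0.54 [301. 190.] [700.  85.]
v_block_0_mid 0.53 [343. 228.] [ 681. -152.]
```

```bash
ls .
```

```text
a.py
h.py
pics
```

```bash
python3 -c "
import cv2
a=cv2.imread('pics/top0.png')[140:320,120:440]; cv2.imwrite('pics/t.png',cv2.resize(a,(800,450),interpolation=cv2.INTER_CUBIC))
a=cv2.imread('pics/scene0.png')[150:340,150:410]; cv2.imwrite('pics/s.png',cv2.resize(a,(800,585),interpolation=cv2.INTER_CUBIC))"
```

```text
(no output)
```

View pics/t.png

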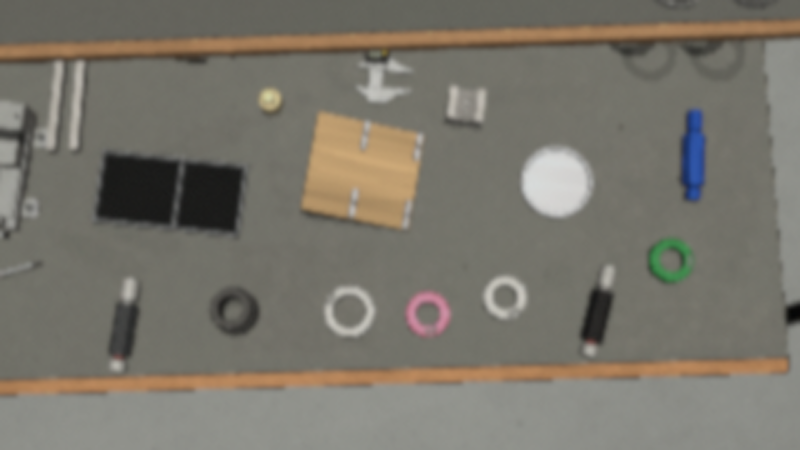

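View pics/s.png

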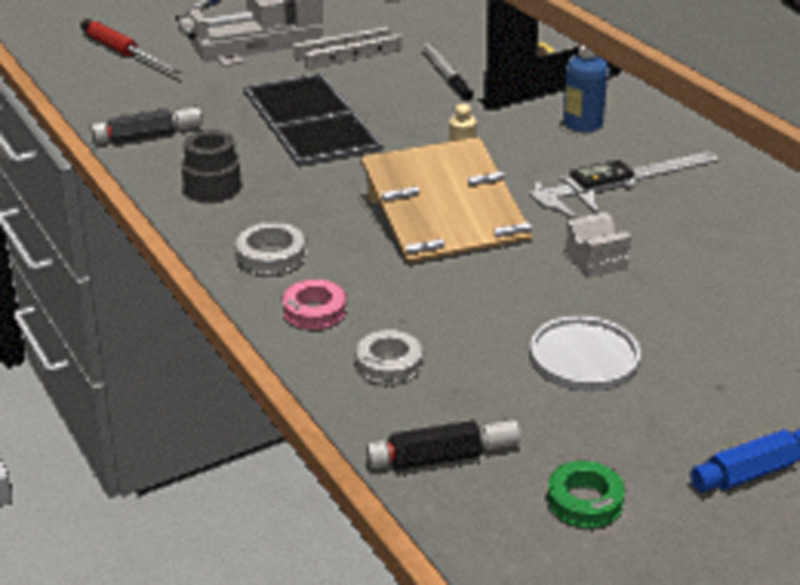

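The row from left to right is: plug gauge, master, large ring, pink ring (not wanted), small steel ring, plug gauge and green ring (not wanted). Behind it are the tray with its wide bay on the left, the rest rising to the left, and the dish.

```bash
cat >> h.py <<'E'
def go(x,y,z,psi=None):
    "tool-frame shift [mm] and turn [deg] to TCP x,y,z (mm), closing line at world yaw psi (deg)"
    s=manip.sense(); M=R.from_quat(s['tool_rot']).as_matrix()
    d=M.T@(np.array([x,y,z])-s['tcp_pos']*1000)
    cur=np.degrees(np.arctan2(M[1,1],M[0,1])); t=0 if psi is None else -((psi-cur+90)%180-90)
    print('shift',np.round(d,1),'turn',round(t,1),'cur psi',round(cur,1),'q6',round(s['q'][5],2),'t',round(s['t'],2),'dist',round(np.linalg.norm(d)))
E
python3 -c "
from h import *
print(manip.get_calibration('wrist'))
go(360,270,330,85)"
```

```text
{'fov_y': 62.204087238237555, 'cx': 276.0250365631117, 'cy': 212.05262978494315, 'tool_from_camera': array([[ 6.40419993e-04, -9.65380241e-01, -2.60845893e-01,
         6.67086313e-02],
       [ 9.99999781e-01,  5.75196234e-04,  3.26387251e-04,
        -2.44822558e-04],
       [-1.65050228e-04, -2.60846045e-01,  9.65380398e-01,
        -1.42753387e-01],
       [ 0.00000000e+00,  0.00000000e+00,  0.00000000e+00,
         1.00000000e+00]])}
shift [-288.  -279.2  -98.7] turn -8.3 cur psi 76.7 q6 -0.18 t 1.0 dist 413
```

Emit:
{"name": "step_arm", "arguments": {
  "targets": "-350 -330 30 -8;-350 -330 30 -8;-350 -330 30 -8;-350 -330 30 -8;-350 -330 30 -8;-350 -330 30 -8;-350 -330 30 -8;-350 -330 30 -8;-350 -330 30 -8;-350 -330 30 -8;-350 -330 30 -8;-350 -330 30 -8",
  "gripper": 0,
  "squeeze": 40
}}

```text
t: 2.2
tcp_pos: [0.4088, 0.2058, 0.2013]
tool_rot: [0.048, 0.999, 0.0, -0.0]
force: [-0.1, 0.1, 0.0]
finger_gap: 0.998
gripper_force: 0.0
```

```bash
cat > w.py <<'E'
from h import *
import sys
Z=dict(plug_gauge_0_mid=.012,ring_gauge_0_mid=.01,ring_gauge_1_mid=.009,master_bush_mid=.0265,plug_rest=0,ring_tray=0,master_dish=0)
im,C=snap('wrist',sys.argv[1])
for q in sys.argv[2:]:
    z=Z[q]
    for r in manip.mark_of('wrist',q)[:4]:
        print(q,round(r['p'],2),np.round(r['position']),np.round(unproj('wrist',r['position'],z,C)[:2]*1000,1))
    if 'plug_g' in q:
        for r in manip.masks_of('wrist',q)[:3]:
            v,u=np.nonzero(r['pixels']); P=np.array([unproj('wrist',p,z,C)[:2]*1000 for p in zip(u[::5],v[::5])])
            (c,sz,a)=cv2.minAreaRect(P.astype(np.float32)); l=np.argmax(sz)
            ax=np.linalg.svd(P-P.mean(0),full_matrices=False)[2][0]
            print('  mask',round(r['p'],2),np.round(c,1),np.round(sz,1),'axis yaw',round(np.degrees(np.arctan2(ax[1],ax[0]))%180,1))
go(0,0,0,90)
E
python3 w.py w1 plug_gauge_0_mid master_bush_mid ring_gauge_0_mid
```

```text
plug_gauge_0_mid 0.79 [347. 202.] [427.5 273.7]
  mask 0.76 [427.5 272.6] [ 28.  114.9] axis yaw 170.8
master_bush_mid 0.81 [209. 229.] [438.7 138.2]
ring_gauge_0_mid 0.88 [ 75. 234.] [435.8  -0.8]
shift [ 387.2 -243.5  201.4] turn -5.2 cur psi 84.8 q6 -1.25 t 2.45 dist 500
```

View pics/w1.png

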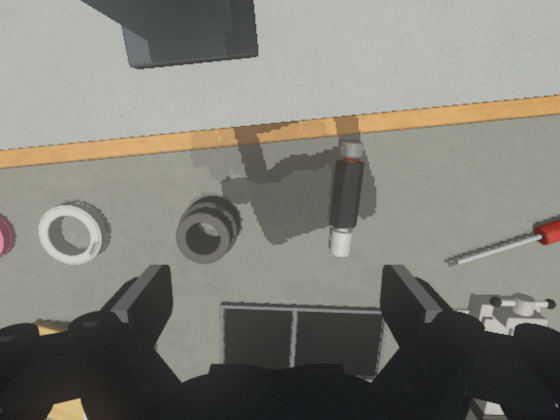

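The wrist view shows the plug gauge at pixel (347,202) and the master at (209,229), matching the network. I'll grasp the plug gauge first.

```bash
python3 -c "
from h import *
go(427.5,273.5,60,80.8);go(427.5,273.5,4,80.8)"
```

```text
shift [-13.7  67.7 141.4] turn 4.0 cur psi 84.8 q6 -1.25 t 2.45 dist 157
shift [-13.7  67.7 197.4] turn 4.0 cur psi 84.8 q6 -1.25 t 2.45 dist 209
```

Emit:
{"name": "step_arm", "arguments": {
  "targets": "-14 68 130 4;-14 68 130 4;-14 68 130 4;-14 68 140 4;-14 68 160 4;-14 68 180 4;-14 68 192 4;-14 68 197 4;-14 68 197 4;-14 68 197 4"
}}

```text
t: 3.45
tcp_pos: [0.4293, 0.2728, 0.0052]
tool_rot: [0.081, 0.997, 0.0, 0.001]
force: [-0.0, -1.0, -0.0]
finger_gap: 1.003
gripper_force: 0.0
```

Emit:
{"name": "step_arm", "arguments": {
  "targets": "0 0 0 0;0 0 0 0;0 0 0 0;0 0 0 0;0 0 0 0;0 0 0 0;0 0 0 0;0 0 0 0",
  "gripper": 1,
  "squeeze": 40
}}

```text
t: 4.25
tcp_pos: [0.429, 0.2727, 0.0048]
tool_rot: [0.081, 0.997, 0.0, 0.0]
force: [-0.5, -0.5, 4.9]
finger_gap: 0.294
gripper_force: 39.2
```

Emit:
{"name": "step_arm", "arguments": {
  "targets": "0 0 -30 0;0 0 -60 0;0 0 -100 0;0 0 -140 0;0 0 -160 0;0 0 -180 0;0 0 -180 0"
}}

```text
t: 4.95
tcp_pos: [0.4303, 0.2733, 0.1865]
tool_rot: [0.081, 0.997, 0.001, 0.003]
force: [-0.8, -0.3, -0.6]
finger_gap: 0.295
gripper_force: 40.0
```

```bash
python3 -c "
from h import *
s=manip.sense();print(s['finger_gap'],s['gripper_force'],s['force'])
go(510,60,230,76)"
```

```text
0.2945006752180731 40.02185069024563 [-0.75758593 -0.27480064 -0.55622875]
shift [-113.5 -197.4  -43.5] turn 4.7 cur psi 80.7 q6 -1.06 t 4.95 dist 232
```

Emit:
{"name": "step_arm", "arguments": {
  "targets": "-130 -320 -60 5;-130 -320 -60 5;-130 -320 -60 5;-130 -320 -60 5;-130 -320 -60 5;-130 -320 -60 5;-130 -320 -60 5;-130 -320 -60 5;-130 -320 -60 5;-130 -320 -60 5"
}}

```text
t: 5.95
tcp_pos: [0.5038, -0.063, 0.2428]
tool_rot: [0.125, 0.992, 0.001, -0.002]
force: [-0.2, 0.3, -1.4]
finger_gap: 0.296
gripper_force: 40.1
```

```bash
python3 w.py w2 plug_rest ring_tray master_dish
```

```text
plug_rest 0.69 [330. 256.] [606.9 -22.9]
ring_tray 0.85 [536. 188.] [583.8 219.1]
master_dish 0.88 [136. 284.] [ 585.1 -259.2]
shift [504.2 -63.2 244.5] turn -14.2 cur psi 75.8 q6 -1.67 t 6.15 dist 564
```

View pics/w2.png

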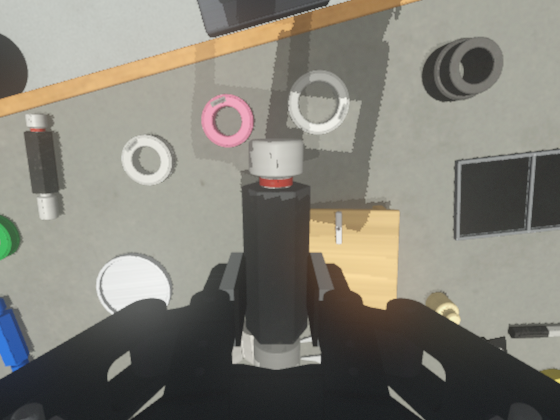

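The wrist view shows the plug held straight, with the rest's near edge at row 209 and its uphill edge at column 399. Next I'll fit the rest and tray poses from the first pictures.

```bash
cat > fit.py <<'E'
from h import *
from scipy.optimize import least_squares
def proj(C,P):
    f,cx,cy,E=C; p=(P-E[:3,3])@E[:3,:3]; return np.c_[f*p[:,0]/p[:,2]+cx,f*p[:,1]/p[:,2]+cy]
def comp(m,seed):
    n,l=cv2.connectedComponents(m.astype(np.uint8)); return l==l[int(seed[1]),int(seed[0])]
def quad(m):
    c=max(cv2.findContours(cv2.morphologyEx(m.astype(np.uint8),cv2.MORPH_CLOSE,np.ones((7,7))),cv2.RETR_EXTERNAL,cv2.CHAIN_APPROX_NONE)[0],key=cv2.contourArea)
    h=cv2.convexHull(c)
    for e in np.arange(1,20,.5):
        a=cv2.approxPolyDP(h,e,True)
        if len(a)<=4: return a[:,0,:].astype(float)
def rotz(a,P): c,s=np.cos(a),np.sin(a); return P@np.array([[c,s,0],[-s,c,0],[0,0,1]])
def fit(model,obs,x0):
    def res(v):
        o=[]
        for C,q in obs:
            p=proj(C,rotz(v[2],model)+[v[0],v[1],0])
            D=np.linalg.norm(p[:,None]-q[None],axis=2); o.append((p-q[D.argmin(1)]).ravel())
        return np.concatenate(o)
    r=least_squares(res,x0,loss='soft_l1'); print(np.round(r.x[:2]*1000,1),np.round(np.degrees(r.x[2]),1),np.round(r.fun,1))
c,s=np.cos(np.radians(15)),np.sin(np.radians(15))
rest=np.array([[x*.061,y*.068*c,.027+y*.068*s] for x,y in((1,1),(1,-1),(-1,-1),(-1,1))])
tray=np.array([[x*.046,y*.092,.008] for x,y in((1,1),(1,-1),(-1,-1),(-1,1))])
for nm,model,seeds,x0 in(('rest',rest,dict(top=(258,212),scene=(290,222)),[.603,-.023,-.2]),('tray',tray,dict(top=(170,216),scene=(243,190)),[.58,.213,-.1])):
    obs=[]
    for n in('top','scene'):
        im=cv2.imread(f'pics/{n}0.png').astype(int); b,g,r=im[:,:,0],im[:,:,1],im[:,:,2]
        m=(r-b>45) if nm=='rest' else (im.max(2)<45)
        if nm=='tray': m=cv2.morphologyEx(m.astype(np.uint8),cv2.MORPH_CLOSE,np.ones((5,5)))
        q=quad(comp(m,seeds[n])); print(n,q.tolist()); obs.append((cam(n),q))
    for o in([obs[0]],[obs[1]],obs): print(nm,end=' ');fit(model,o,x0)
E
python3 fit.py
```

```text
top [[248.0, 185.0], [286.0, 194.0], [279.0, 230.0], [241.0, 223.0]]
scene [[306.0, 195.0], [322.0, 226.0], [283.0, 234.0], [268.0, 201.0]]
rest [603.5 -20.6] -11.1 [-2.2 -0.9  2.3 -0.5  2.8  1.9 -2.3  0.1]
rest [602.8 -31.7] -11.2 [ 0.1 -0.9  1.8  0.4 -0.4  0.3 -0.8 -0.4]
rest [603.9 -27.2] -11.1 [-0.1 -1.1  4.4 -0.7  5.   1.7 -0.2 -0.  -0.5 -1.6  1.2 -0.5 -0.9 -0.6
 -1.3 -1.1]
top [[215.0, 208.0], [212.0, 231.0], [159.0, 224.0], [164.0, 202.0]]
scene [[232.0, 179.0], [252.0, 175.0], [270.0, 196.0], [248.0, 200.0]]
tray [589.6 216. ] -13.1 [-1.6 -6.1  4.9 -0.6  1.4  5.3 -3.6  0.5]
tray [585.5 211. ] -5.6 [ 0.6 -1.9  4.8  0.2 -0.6  2.2 -4.7 -1. ]
tray [588.4 214. ] -8.4 [-2.6 -3.5  4.8 -2.8  3.7  3.4 -2.3  3.5  2.4 -2.4  4.1  0.2 -1.8  1.5
 -3.2 -2. ]
```

```bash
python3 -c "
from h import *
go(650,-25,260,78.5)"
```

```text
shift [-131.7   72.2  -16.3] turn -2.7 cur psi 75.8 q6 -1.67 t 6.15 dist 151
```

Emit:
{"name": "step_arm", "arguments": {
  "targets": "-132 72 -16 -3;-132 72 -16 -3;-132 72 -16 -3;-132 72 -16 -3;-132 72 -16 -3;-132 72 -16 -3"
}}

```text
t: 6.75
tcp_pos: [0.6492, -0.0263, 0.2595]
tool_rot: [0.098, 0.995, 0.0, -0.002]
force: [0.2, 0.6, -0.4]
finger_gap: 0.293
gripper_force: 40.1
```

```bash
python3 w.py w3 plug_rest ring_tray master_dish
```

```text
plug_rest 0.68 [273. 139.] [605.1 -21. ]
ring_tray 0.68 [485.  80.] [588.7 217.6]
ring_tray 0.63 [386. 204.] [704.6  95.4]
master_dish 0.76 [ 69. 162.] [ 584.5 -256.9]
shift [ 642.2 -101.3  260.9] turn -11.4 cur psi 78.6 q6 -1.59 t 6.95 dist 701
```

View pics/w3.png

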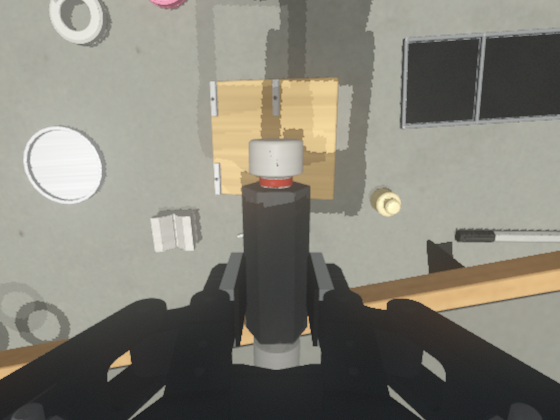

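The rest's corners are at about (338,78), (333,199), (212,82) and (214,196), and the uphill face of its upper cleat is at column 279. The tray's corners are at (404,38) and (403,127), with the divider at 480. The weight is at (388,204).

```bash
cat > fit2.py <<'E'
import sys; sys.argv=['x']
exec(open('fit.py').read().split("for nm,model")[0])
C=cam('wrist')
def S(x,u,h=0): return [x/1000,(u*c-h*s)/1000,.027+(u*s+h*c)/1000]
def lf(model,q,x0):
    model=np.array(model);q=np.array(q,float)
    r=least_squares(lambda v:(proj(C,rotz(v[2],model)+[v[0],v[1],0])-q).ravel(),x0)
    print(np.round(r.x[:2]*1000,1),np.round(np.degrees(r.x[2]),1),np.round(r.fun,1)); return r.x
v=lf([S(-61,68),S(61,68),S(-61,-68),S(61,-68)],[(338,78),(333,199),(211.5,82),(214.5,196)],[.603,-.023,-.2])
P=np.array([S(-61,10,7),S(-25,10,7),S(-61,4,7),S(-25,-58,7),S(25,-58,7)])
print(np.round(proj(C,rotz(v[2],P)+[v[0],v[1],0])))
T=lambda x,y:[x/1000,y/1000,.008]
lf([T(-46,-92),T(46,-92),T(-46,-10),T(46,-10)],[(403.5,38),(402.5,128),(482,33),(477,123)],[.58,.213,-.1])
E
python3 fit2.py
```

```text
[606.6 -23.7] -11.0 [ 0.5 -0.2  0.8  1.7 -2.1  0.2  0.7 -1.7]
[[279.  79.]
 [279. 117.]
 [273.  79.]
 [217. 117.]
 [219. 164.]]
[588.6 216.6] -7.0 [-0.1  0.2 -0.7  1.1  1.2 -1.4 -0.4  0.3]
```

```bash
python3 -c "
import cv2
a=cv2.imread('pics/w3.png')[60:210,200:350]; cv2.imwrite('pics/w3c.png',cv2.resize(a,(600,600),interpolation=cv2.INTER_NEAREST))"
```

```text
(no output)
```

View pics/w3c.png

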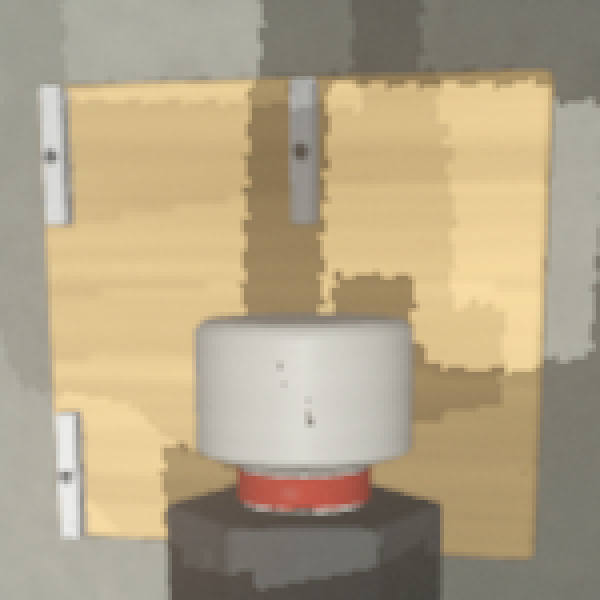

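The fit holds up: the rest is at (606.6, -23.7) with yaw -11°, and the predicted cleat faces match the picture. I'll place the gauge at the lower cleat.

```bash
python3 -c "
from h import *
go(598,-68.5,60,79);go(598,-68.5,23,79)"
```

```text
shift [ 42.5 -50.6 200.5] turn -0.4 cur psi 78.6 q6 -1.59 t 6.95 dist 211
shift [ 42.5 -50.6 237.5] turn -0.4 cur psi 78.6 q6 -1.59 t 6.95 dist 247
```

Emit:
{"name": "step_arm", "arguments": {
  "targets": "43 -51 180 0;43 -51 180 0;43 -51 180 0;43 -51 180 0;43 -51 200 0;43 -51 212 0;43 -51 222 0;43 -51 228 0;43 -51 232 0;43 -51 235 0;43 -51 237 0;43 -51 237 0"
}}

```text
t: 8.15
tcp_pos: [0.5989, -0.0686, 0.0235]
tool_rot: [0.099, 0.995, -0.0, 0.0]
force: [-1.1, -0.3, -1.1]
finger_gap: 0.3
gripper_force: 40.1
```

```bash
python3 -c "
from h import *
print(manip.sense()['force']);go(598,-68.5,23,79)"
```

```text
[-1.08712751 -0.2961658  -1.13177841]
shift [ 0.9 -0.1  0.5] turn -0.3 cur psi 78.7 q6 -1.67 t 8.15 dist 1
```

Emit:
{"name": "step_arm", "arguments": {
  "targets": "1 0 1 0;1 0 2 0;1 0 3 0;1 0 3 0"
}}

```text
t: 8.55
tcp_pos: [0.5978, -0.0684, 0.0212]
tool_rot: [0.099, 0.995, -0.0, 0.0]
force: [-1.6, 1.0, 4.9]
finger_gap: 0.298
gripper_force: 40.6
```

Emit:
{"name": "step_arm", "arguments": {
  "targets": "0 0 0 0;0 0 -1 0;0 0 -2 0;0 0 -2 0;0 0 -2 0",
  "gripper": 0.55
}}

```text
t: 9.05
tcp_pos: [0.5978, -0.0685, 0.0223]
tool_rot: [0.099, 0.995, -0.0, 0.0]
force: [0.3, 0.1, -0.1]
finger_gap: 0.45
gripper_force: 0.0
```

Emit:
{"name": "step_arm", "arguments": {
  "targets": "0 0 -20 0;0 0 -60 0;0 0 -110 0;0 0 -150 0;50 0 -200 0;50 0 -200 0;50 0 -200 0"
}}

```text
t: 9.75
tcp_pos: [0.5481, -0.0583, 0.2249]
tool_rot: [0.099, 0.995, -0.0, 0.002]
force: [0.2, -0.7, 0.5]
finger_gap: 0.447
gripper_force: 0.0
```

```bash
python3 w.py w4 plug_gauge_0_mid ring_gauge_1_mid; python3 -c "
import cv2
a=cv2.imread('pics/w4.png')[0:260]; cv2.imwrite('pics/w4c.png',a)"
```

```text
plug_gauge_0_mid 0.65 [274. 234.] [601.5 -71.9]
  mask 0.57 [601.7 -71.1] [ 28.6 122.7] axis yaw 167.9
ring_gauge_1_mid 0.89 [211.  72.] [429.2 -98.4]
ring_gauge_1_mid 0.82 [124. 110.] [ 446.5 -191.5]
shift [549.6 -50.4 221.7] turn -11.3 cur psi 78.7 q6 -1.68 t 9.95 dist 595
```

View pics/w4c.png

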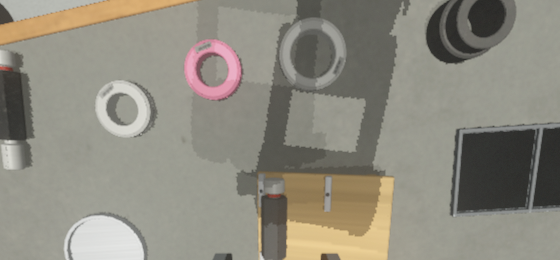

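The first gauge lies along the lower cleat: about (597,-71), or rest y ≈ -48.6 and x ≈ 0. Next is the second gauge.

```bash
python3 -c "
from h import *
go(415,-270,200,80)"
```

```text
shift [  89.9 -233.5   21.1] turn -1.3 cur psi 78.7 q6 -1.68 t 9.95 dist 251
```

Emit:
{"name": "step_arm", "arguments": {
  "targets": "90 -235 20 0;90 -235 20 0;90 -235 20 0;90 -235 20 0;90 -235 20 0;90 -235 20 0;90 -235 20 0;90 -235 20 0",
  "gripper": 0
}}

```text
t: 10.75
tcp_pos: [0.4146, -0.2707, 0.2014]
tool_rot: [0.099, 0.995, 0.001, -0.001]
force: [-0.0, 1.2, -0.0]
finger_gap: 1.003
gripper_force: 0.0
```

```bash
python3 w.py w5 plug_gauge_0_mid ring_gauge_1_mid master_dish
```

```text
plug_gauge_0_mid 0.63 [501. 320.] [602.6 -60.8]
  mask 0.64 [582.7 -56.4] [32.4 75.8] axis yaw 170.9
ring_gauge_1_mid 0.92 [175. 276.] [ 485.1 -392.8]
ring_gauge_1_mid 0.88 [365. 205.] [ 447.6 -187.2]
ring_gauge_1_mid 0.78 [456. 169.] [429.6 -96.3]
ring_gauge_1_mid 0.26 [558. 154.] [433.9   0.8]
master_dish 0.7 [316. 331.] [ 585.7 -258.1]
shift [459.6 184.4 202.3] turn -11.2 cur psi 78.8 q6 -2.18 t 11.0 dist 535
```

```bash
cat > dk.py <<'E'
from h import *
im,C=snap('wrist','w6')
for q in('recognise','masks_of','mark_of'):
    print(q,[(round(r['p'],2),np.round(unproj('wrist',r['position'],.012,C)[:2]*1000,1)) for r in getattr(manip,q)('wrist','plug_gauge_1_mid')])
f,cx,cy,E=C
p=(np.array([.43,-.3,.012])-E[:3,3])@E[:3,:3]; print('expect',f*p[0]/p[2]+cx,f*p[1]/p[2]+cy)
E
python3 dk.py
```

```text
recognise [(0.77, array([ 423.1, -300.6])), (0.75, array([ 580.4, -422.3]))]
masks_of [(0.76, array([ 580.4, -424.3])), (0.68, array([582.1, -53.8])), (0.56, array([ 421.7, -302.7]))]
mark_of [(0.78, array([ 427.3, -300.3])), (0.57, array([ 618.3, -433.9]))]
expect 249.4978454243951 209.32941273241497
```

View pics/w6.png

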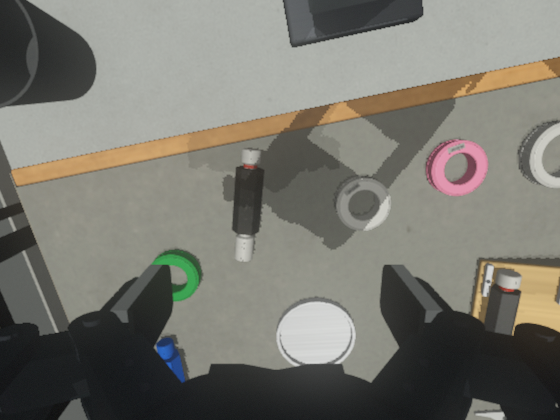

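The second gauge runs from pixel (252,150) to (243,261).

```bash
python3 -c "
from h import *
C=cam('wrist');a=unproj('wrist',(252,149),.014,C);b=unproj('wrist',(243,261),.012,C);d=b-a
psi=np.degrees(np.arctan2(d[1],d[0]))+90;print(a,b,np.linalg.norm(d),psi,(a+b)/2)
go(427,-300.5,60,psi);go(427,-300.5,5,psi)"
```

```text
[ 0.37235921 -0.28565905  0.014     ] [ 0.48211117 -0.31916102  0.012     ] 0.11476879169167666 73.02510261272788 [ 0.42723519 -0.30241004  0.013     ]
shift [-17.9 -26.6 142.5] turn 5.7 cur psi 78.7 q6 -2.18 t 11.2 dist 146
shift [-17.9 -26.6 197.5] turn 5.7 cur psi 78.7 q6 -2.18 t 11.2 dist 200
```

Emit:
{"name": "step_arm", "arguments": {
  "targets": "-18 -27 130 6;-18 -27 130 6;-18 -27 130 6;-18 -27 140 6;-18 -27 160 6;-18 -27 180 6;-18 -27 192 6;-18 -27 197 6;-18 -27 197 6;-18 -27 197 6"
}}

```text
t: 12.2
tcp_pos: [0.4271, -0.3017, 0.0062]
tool_rot: [0.151, 0.989, -0.0, 0.001]
force: [-0.2, 0.3, 0.8]
finger_gap: 1.002
gripper_force: 0.0
```

Emit:
{"name": "step_arm", "arguments": {
  "targets": "0 0 0 0;0 0 0 0;0 0 0 0;0 0 0 0;0 0 0 0;0 0 0 0;0 0 0 0;0 0 0 0",
  "gripper": 1
}}

```text
t: 13.0
tcp_pos: [0.4267, -0.3015, 0.0058]
tool_rot: [0.151, 0.989, -0.0, 0.0]
force: [-0.3, -0.6, 6.0]
finger_gap: 0.291
gripper_force: 39.3
```

Emit:
{"name": "step_arm", "arguments": {
  "targets": "0 0 -30 0;0 0 -60 0;0 0 -100 0;0 0 -140 0;0 0 -160 0;0 0 -180 0;0 0 -180 0"
}}

```text
t: 13.7
tcp_pos: [0.4277, -0.3024, 0.1875]
tool_rot: [0.151, 0.989, -0.002, 0.002]
force: [0.8, -1.1, -1.5]
finger_gap: 0.293
gripper_force: 40.1
```

```bash
python3 -c "
from h import *
go(610.5,-4.5,150,79)"
```

```text
shift [-85.5 338.9  37. ] turn -6.3 cur psi 72.7 q6 -2.1 t 13.7 dist 352
```

Emit:
{"name": "step_arm", "arguments": {
  "targets": "-86 339 37 -6;-86 339 37 -6;-86 339 37 -6;-86 339 37 -6;-86 339 37 -6;-86 339 37 -6;-86 339 37 -6;-86 339 37 -6;-86 339 37 -6;-86 339 37 -6;-86 339 37 -6;-86 339 37 -6"
}}

```text
t: 14.9
tcp_pos: [0.6092, -0.0049, 0.1483]
tool_rot: [0.1, 0.995, -0.0, -0.0]
force: [0.5, -0.6, -0.9]
finger_gap: 0.295
gripper_force: 40.2
```

```bash
python3 -c "
from h import *
go(610.5,-4.5,42,79)"
```

```text
shift [ -1.2   0.6 106.3] turn -0.5 cur psi 78.5 q6 -1.56 t 14.9 dist 106
```

Emit:
{"name": "step_arm", "arguments": {
  "targets": "-1 1 40 0;-1 1 75 0;-1 1 90 0;-1 1 98 0;-1 1 103 0;-1 1 106 0;-1 1 106 0;-1 1 107 0;-1 1 108 0;-1 1 108 0"
}}

```text
t: 15.9
tcp_pos: [0.6111, -0.0026, 0.0407]
tool_rot: [0.099, 0.995, -0.0, 0.0]
force: [0.4, 0.6, -1.3]
finger_gap: 0.296
gripper_force: 40.2
```

Emit:
{"name": "step_arm", "arguments": {
  "targets": "0 -1 0 0;0 -2 1 0;0 -2 2 0;0 -2 3 0;0 -2 3 0"
}}

```text
t: 16.4
tcp_pos: [0.6108, -0.0045, 0.0396]
tool_rot: [0.099, 0.995, 0.0, 0.0]
force: [-3.5, 0.6, 12.4]
finger_gap: 0.292
gripper_force: 41.4
```

Emit:
{"name": "step_arm", "arguments": {
  "targets": "0 0 -1 0;0 0 -2 0;0 0 -2 0;0 0 -3 0;0 0 -3 0",
  "gripper": 0.55
}}

```text
t: 16.9
tcp_pos: [0.6105, -0.0046, 0.0401]
tool_rot: [0.099, 0.995, 0.0, -0.0]
force: [0.3, -0.7, -0.0]
finger_gap: 0.45
gripper_force: 0.0
```

Emit:
{"name": "step_arm", "arguments": {
  "targets": "0 0 -20 0;0 0 -60 0;0 0 -110 0;0 0 -150 0;50 0 -180 0;50 0 -180 0;50 0 -180 0"
}}

```text
t: 17.6
tcp_pos: [0.5606, 0.0057, 0.2213]
tool_rot: [0.099, 0.995, -0.0, 0.001]
force: [0.1, -0.1, -0.7]
finger_gap: 0.451
gripper_force: 0.0
```

```bash
python3 w.py w7 plug_gauge_0_mid; python3 - <<'E'
from h import *
C=cam('wrist');v=np.array([606.6,-23.7]);y=np.radians(-11)
for r in manip.mark_of('wrist','plug_gauge_0_mid')[:3]:
  for z in(26.4,44):
    d=unproj('wrist',r['position'],z/1000,C)[:2]*1000-v
    print(round(r['p'],2),z,np.round([d@[np.cos(y),np.sin(y)],d@[-np.sin(y),np.cos(y)]],1))
E
```

```text
plug_gauge_0_mid 0.85 [208. 234.] [597.8 -76. ]
  mask 0.58 [586.6 -71.3] [26.  93.8] axis yaw 166.6
  mask 0.55 [623.5 -10. ] [ 29.4 127.8] axis yaw 169.1
shift [ 549.9 -115.5  219.7] turn -11.3 cur psi 78.7 q6 -1.56 t 17.75 dist 603
0.85 26.4 [ -3.2 -50. ]
0.85 44 [ -9.1 -46.3]
```

View pics/w7.png

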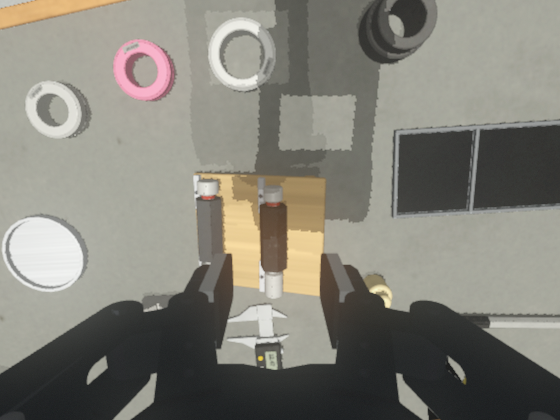

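Both gauges are on the rest, each along its cleat. The upper one runs from pixel (272,188) to (274,298). I'll check its numbers.

```bash
python3 - <<'E'
from h import *
C=cam('wrist');v=np.array([606.6,-23.7]);y=np.radians(-11)
for p in((272,187),(274,298)):
    d=unproj('wrist',p,.046,C)[:2]*1000-v
    print(np.round([d@[np.cos(y),np.sin(y)],d@[-np.sin(y),np.cos(y)]],1))
go(415,-10,200,79)
E
```

```text
[-54.8  15.8]
[58.7 16.9]
shift [141.2 -43.6  19.2] turn -0.4 cur psi 78.6 q6 -1.56 t 17.8 dist 149
```

Both plug gauges are within tolerance (upper one at x ≈ 2, y ≈ 16.4). Next is the large ring.

Emit:
{"name": "step_arm", "arguments": {
  "targets": "140 -15 20 -4;140 -15 20 -4;140 -15 20 -4;140 -15 20 -4;140 -15 20 -4;140 -15 20 -4",
  "gripper": 0
}}

```text
t: 18.4
tcp_pos: [0.4236, 0.0175, 0.2003]
tool_rot: [0.064, 0.998, -0.0, 0.001]
force: [0.8, 0.7, 0.2]
finger_gap: 1.004
gripper_force: 0.0
```

```bash
cat > ring.py <<'E'
from h import *
import sys
# ellipse centre of the part's mask, nearest the expected place
q,z,ex,ey=sys.argv[1],float(sys.argv[2]),float(sys.argv[3]),float(sys.argv[4])
im,C=snap('wrist','r_'+q)
for k in('mark_of','masks_of'):
    for r in getattr(manip,k)('wrist',q):
        P=unproj('wrist',r['position'],z,C)[:2]*1000
        if np.hypot(P[0]-ex,P[1]-ey)<50:
            print(k,round(r['p'],2),np.round(r['position']),np.round(P,1))
            if k=='masks_of':
                v,u=np.nonzero(r['pixels']);P=np.array([unproj('wrist',p,2*z,C)[:2]*1000 for p in zip(u,v)])
                print('  circle',np.round(cv2.minEnclosingCircle(P.astype(np.float32))[0],1),cv2.minEnclosingCircle(P.astype(np.float32))[1])
go(ex,ey,100,83)
E
python3 ring.py ring_gauge_0_mid .01 435 0
```

```text
masks_of 0.76 [256. 217.] [449.7  -6. ]
  circle [433.1  -0.6] 32.420555114746094
shift [-13.9 -16.  100.4] turn -0.3 cur psi 82.7 q6 -1.67 t 18.55 dist 103
```

Emit:
{"name": "step_arm", "arguments": {
  "targets": "-13 -17 100 0;-13 -17 100 0;-13 -17 130 0;-13 -17 160 0;-13 -17 180 0;-13 -17 190 0;-13 -17 196 0;-13 -17 196 0;-13 -17 196 0"
}}

```text
t: 19.45
tcp_pos: [0.4327, -0.0006, 0.0049]
tool_rot: [0.064, 0.998, -0.0, 0.001]
force: [0.1, 0.1, -0.5]
finger_gap: 1.001
gripper_force: 0.0
```

Emit:
{"name": "step_arm", "arguments": {
  "targets": "0 0 0 0;0 0 0 0;0 0 0 0;0 0 0 0;0 0 0 0;0 0 0 0",
  "gripper": 1,
  "squeeze": 40
}}

```text
t: 20.05
tcp_pos: [0.4326, -0.0008, 0.0057]
tool_rot: [0.064, 0.998, -0.0, 0.001]
force: [-1.3, -0.9, 8.6]
finger_gap: 0.69
gripper_force: 40.9
```

```bash
python3 -c "
from h import *
y=np.radians(-7);print(588.6-np.sin(y)*40,216.6+np.cos(y)*40)
go(593.5,256,120,83)"
```

```text
593.474773736206 256.30184606565285
shift [-127.1  275.2 -114.1] turn -0.3 cur psi 82.7 q6 -1.7 t 20.05 dist 324
```

Emit:
{"name": "step_arm", "arguments": {
  "targets": "0 0 -20 0;0 0 -50 0;0 0 -90 0;0 0 -114 0;0 0 -114 0"
}}

```text
t: 20.55
tcp_pos: [0.4339, -0.0008, 0.1213]
tool_rot: [0.064, 0.998, -0.001, 0.004]
force: [0.8, -1.3, -2.9]
finger_gap: 0.689
gripper_force: 44.8
```

Emit:
{"name": "step_arm", "arguments": {
  "targets": "-127 275 0 0;-127 275 0 0;-127 275 0 0;-127 275 0 0;-127 275 0 0;-127 275 0 0;-127 275 0 0;-127 275 0 0;-127 275 0 0;-127 275 0 0"
}}

```text
t: 21.55
tcp_pos: [0.5916, 0.2545, 0.1174]
tool_rot: [0.065, 0.998, -0.001, -0.001]
force: [-1.0, -0.1, -2.4]
finger_gap: 0.686
gripper_force: 44.9
```

```bash
python3 - <<'E'
from h import *
im,C=snap('wrist','w8'); print([(r['p'],r['position'],unproj('wrist',r['position'],0,C)) for r in manip.mark_of('wrist','ring_tray')[:2]])
go(593.5,256,12,83)
E
```

```text
[(0.61, [228.4, 208.9], array([0.58754783, 0.21768553, 0.        ]))]
shift [ -1.1   1.5 106.1] turn -0.4 cur psi 82.6 q6 -1.21 t 21.65 dist 106
```

View pics/w8.png

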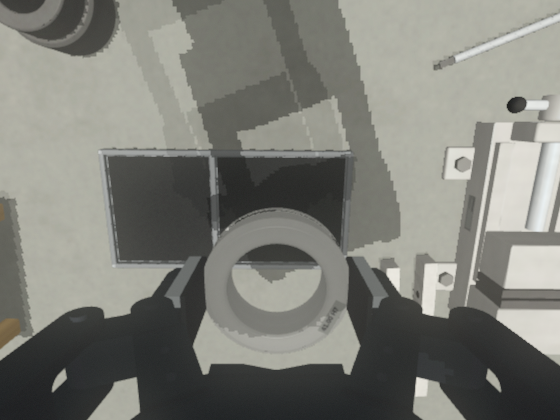

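The ring is held level over the wide bay, on the right between columns 215 and 348. The tray pose is confirmed.

Emit:
{"name": "step_arm", "arguments": {
  "targets": "-1 1 40 0;-1 1 75 0;-1 1 90 0;-1 1 99 0;-1 1 104 0;-1 1 107 0;-1 1 109 0;-1 1 110 0;-1 1 110 0"
}}

```text
t: 22.55
tcp_pos: [0.5951, 0.2572, 0.0098]
tool_rot: [0.064, 0.998, 0.0, 0.001]
force: [-0.4, -1.2, 3.7]
finger_gap: 0.684
gripper_force: 45.4
```

Touching the floor (3.7 N plus the load relieved). Release it.

Emit:
{"name": "step_arm", "arguments": {
  "targets": "0 0 0 0;0 0 0 0;0 0 0 0;0 0 0 0",
  "gripper": 0.18
}}

```text
t: 22.95
tcp_pos: [0.5942, 0.257, 0.0082]
tool_rot: [0.064, 0.998, 0.0, -0.0]
force: [0.8, -0.1, -0.4]
finger_gap: 0.82
gripper_force: 0.0
```

Emit:
{"name": "step_arm", "arguments": {
  "targets": "0 0 -15 0;0 0 -50 0;0 0 -100 0;0 0 -150 0;0 0 -190 0;0 0 -190 0"
}}

```text
t: 23.55
tcp_pos: [0.5986, 0.2582, 0.207]
tool_rot: [0.064, 0.998, 0.002, 0.008]
force: [-0.3, -1.0, -0.0]
finger_gap: 0.818
gripper_force: 0.0
```

```bash
python3 ring.py ring_gauge_0_mid .014 594 256; python3 -c "
from h import *
go(430,135,200,83)"
```

```text
masks_of 0.81 [268. 204.] [616.1 249.1]
  circle [595.1 257.2] 30.738683700561523
shift [-0.6 -0.7 98.6] turn -0.3 cur psi 82.7 q6 -1.21 t 23.7 dist 99
shift [ 146.6 -141.7   -1.3] turn -0.3 cur psi 82.7 q6 -1.21 t 23.7 dist 204
```

Large ring placed. Now the master; I'll hover over it.

Emit:
{"name": "step_arm", "arguments": {
  "targets": "147 -142 0 0;147 -142 0 0;147 -142 0 0;147 -142 0 0;147 -142 0 0;147 -142 0 0;147 -142 0 0",
  "gripper": 0
}}

```text
t: 24.4
tcp_pos: [0.4315, 0.1351, 0.1979]
tool_rot: [0.064, 0.998, 0.0, 0.0]
force: [-0.1, 0.5, 0.4]
finger_gap: 1.001
gripper_force: 0.0
```

```bash
python3 ring.py master_bush_mid .0265 436 136
```

```text
mark_of 0.74 [278. 200.] [438.1 136.1]
masks_of 0.72 [278. 209.] [446.5 134.6]
  circle [433.3 138.4] 28.993061065673828
shift [-4.1  1.1 98.1] turn -0.3 cur psi 82.7 q6 -1.39 t 24.55 dist 98
```

View pics/r_master_bush_mid.png

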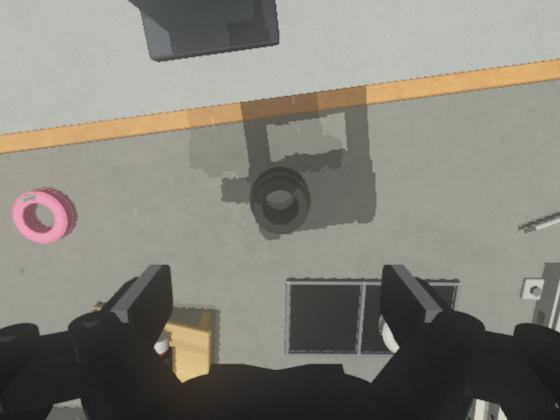

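The master is centred at pixel (280,204).

Emit:
{"name": "step_arm", "arguments": {
  "targets": "-5 2 50 0;-5 2 90 0;-5 2 120 0;-5 2 140 0;-5 2 152 0;-5 2 159 0;-5 2 162 0;-5 2 162 0;-5 2 162 0"
}}

```text
t: 25.45
tcp_pos: [0.4361, 0.1364, 0.0368]
tool_rot: [0.064, 0.998, 0.0, 0.001]
force: [0.2, 0.1, 0.7]
finger_gap: 0.994
gripper_force: 0.0
```

Emit:
{"name": "step_arm", "arguments": {
  "targets": "0 0 0 0;0 0 0 0;0 0 0 0;0 0 0 0;0 0 0 0;0 0 0 0;0 0 0 0",
  "gripper": 1,
  "squeeze": 60
}}

```text
t: 26.15
tcp_pos: [0.436, 0.1365, 0.0374]
tool_rot: [0.064, 0.998, 0.0, 0.001]
force: [-0.4, 2.1, 8.8]
finger_gap: 0.531
gripper_force: 60.2
```

Emit:
{"name": "step_arm", "arguments": {
  "targets": "0 0 -10 0;0 0 -30 0;0 0 -60 0;0 0 -100 0;0 0 -130 0;0 0 -160 0;0 0 -160 0"
}}

```text
t: 26.85
tcp_pos: [0.4374, 0.1364, 0.1997]
tool_rot: [0.064, 0.998, 0.0, 0.004]
force: [0.9, 0.8, -3.3]
finger_gap: 0.529
gripper_force: 63.0
```

```bash
python3 -c "
from h import *
go(585.5,-258,196,83)"
```

```text
shift [-197.1 -372.3    4.8] turn -0.3 cur psi 82.7 q6 -1.39 t 26.85 dist 421
```

Emit:
{"name": "step_arm", "arguments": {
  "targets": "-197 -372 5 0;-197 -372 5 0;-197 -372 5 0;-197 -372 5 0;-197 -372 5 0;-197 -372 5 0;-197 -372 5 0;-197 -372 5 0;-197 -372 5 0;-197 -372 5 0;-197 -372 5 0;-197 -372 5 0"
}}

```text
t: 28.05
tcp_pos: [0.5818, -0.2559, 0.1896]
tool_rot: [0.064, 0.998, 0.001, -0.002]
force: [-0.8, 0.6, -4.5]
finger_gap: 0.529
gripper_force: 63.3
```

```bash
python3 - <<'E'
from h import *
im,C=snap('wrist','w9'); print([(r['p'],r['position'],unproj('wrist',r['position'],0,C)) for r in manip.mark_of('wrist','master_dish')[:2]])
go(585.5,-258,44,83)
E
```

```text
[(0.67, [270.2, 196.3], array([ 0.58737045, -0.26193388,  0.        ]))]
shift [ -3.5  -1.8 146.6] turn -0.3 cur psi 82.7 q6 -2.03 t 28.15 dist 147
```

View pics/w9.png

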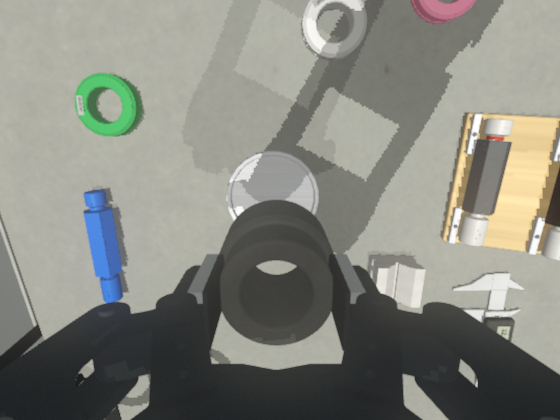

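The dish is centred at about (273,197), with the master hanging straight above it. The V-block at (395,283) is clear.

Emit:
{"name": "step_arm", "arguments": {
  "targets": "-5 -3 45 0;-5 -3 90 0;-5 -3 120 0;-5 -3 135 0;-5 -3 142 0;-5 -3 145 0;-5 -3 147 0;-5 -3 149 0;-5 -3 149 0"
}}

```text
t: 29.05
tcp_pos: [0.5885, -0.2619, 0.0434]
tool_rot: [0.064, 0.998, -0.0, 0.001]
force: [-1.2, 0.1, -5.0]
finger_gap: 0.536
gripper_force: 63.3
```

Emit:
{"name": "step_arm", "arguments": {
  "targets": "0 0 0 0;0 0 0 0"
}}

```text
t: 29.25
tcp_pos: [0.5882, -0.2617, 0.0429]
tool_rot: [0.064, 0.998, -0.0, 0.0]
force: [0.2, -0.4, -4.7]
finger_gap: 0.529
gripper_force: 63.3
```

Emit:
{"name": "step_arm", "arguments": {
  "targets": "1 2 0 0;2 3 1 0;2 3 2 0;2 3 2 0;2 3 2 0"
}}

```text
t: 29.75
tcp_pos: [0.5864, -0.2582, 0.0415]
tool_rot: [0.064, 0.998, -0.0, 0.0]
force: [-2.1, 0.5, 5.2]
finger_gap: 0.53
gripper_force: 64.3
```

Emit:
{"name": "step_arm", "arguments": {
  "targets": "0 0 0 0;0 0 0 0;0 0 0 0;0 0 0 0",
  "gripper": 0.25
}}

```text
t: 30.15
tcp_pos: [0.5865, -0.2584, 0.0402]
tool_rot: [0.064, 0.998, -0.0, 0.0]
force: [-0.9, -0.3, 0.7]
finger_gap: 0.75
gripper_force: 0.0
```

Emit:
{"name": "step_arm", "arguments": {
  "targets": "0 0 -15 0;0 0 -50 0;0 0 -100 0;0 0 -140 0;0 0 -165 0;0 0 -165 0;0 0 -165 0"
}}

```text
t: 30.85
tcp_pos: [0.5864, -0.2583, 0.2066]
tool_rot: [0.064, 0.998, -0.0, 0.001]
force: [0.1, 0.6, -0.9]
finger_gap: 0.748
gripper_force: 0.0
```

```bash
python3 ring.py master_bush_mid .0305 586.5 -259; python3 -c "
from h import *
go(437,-190,200,83)"
```

```text
mark_of 0.79 [275. 195.] [ 589.7 -260. ]
masks_of 0.94 [278. 202.] [ 596.2 -258.3]
  circle [ 583.4 -256.4] 28.53925132751465
shift [ -1.7  -1.4 103.7] turn -0.3 cur psi 82.7 q6 -2.03 t 31.0 dist 104
shift [155.7  48.1   4.3] turn -0.3 cur psi 82.7 q6 -2.03 t 31.0 dist 163
```

Master placed. Now the small ring.

Emit:
{"name": "step_arm", "arguments": {
  "targets": "156 48 4 0;156 48 4 0;156 48 4 0;156 48 4 0;156 48 4 0;156 48 4 0",
  "gripper": 0
}}

```text
t: 31.6
tcp_pos: [0.4386, -0.1914, 0.201]
tool_rot: [0.064, 0.998, -0.0, 0.0]
force: [-0.3, -0.6, 0.6]
finger_gap: 1.001
gripper_force: 0.0
```

```bash
python3 ring.py ring_gauge_1_mid .009 447 -188
```

```text
mark_of 0.82 [280. 196.] [ 446.1 -188.7]
masks_of 0.73 [283. 208.] [ 459.1 -186.9]
  circle [ 444.8 -189.3] 27.59454345703125
shift [ -7.    4.9 101.2] turn -0.3 cur psi 82.7 q6 -2.09 t 31.75 dist 102
```

View pics/r_ring_gauge_1_mid.png

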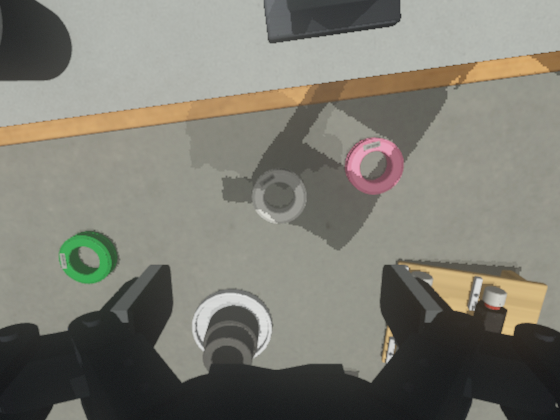

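The small steel ring is at (280,196), and the pink ring to the right at (375,166) is close but clear. I'll narrow the opening a little for margin.

Emit:
{"name": "step_arm", "arguments": {
  "targets": "-6 4 50 0;-6 4 90 0;-6 4 130 0;-6 4 160 0;-6 4 180 0;-6 4 191 0;-6 4 196 0;-6 4 196 0;-6 4 196 0",
  "gripper": 0.1
}}

```text
t: 32.65
tcp_pos: [0.4449, -0.188, 0.006]
tool_rot: [0.064, 0.998, -0.0, 0.001]
force: [-0.3, -0.0, -0.2]
finger_gap: 0.9
gripper_force: 0.0
```

Emit:
{"name": "step_arm", "arguments": {
  "targets": "0 0 0 0;0 0 0 0;0 0 0 0;0 0 0 0;0 0 0 0;0 0 0 0;0 0 0 0",
  "gripper": 1,
  "squeeze": 40
}}

```text
t: 33.35
tcp_pos: [0.4449, -0.1882, 0.0068]
tool_rot: [0.064, 0.998, -0.001, 0.001]
force: [-1.0, 0.6, 6.6]
finger_gap: 0.586
gripper_force: 40.1
```

Emit:
{"name": "step_arm", "arguments": {
  "targets": "0 0 -20 0;0 0 -60 0;0 0 -100 0;0 0 -140 0;0 0 -160 0;0 0 -160 0"
}}

```text
t: 33.95
tcp_pos: [0.4458, -0.1885, 0.1685]
tool_rot: [0.064, 0.998, -0.002, 0.003]
force: [0.6, 0.1, -1.9]
finger_gap: 0.579
gripper_force: 42.8
```

```bash
python3 -c "
from h import *
y=np.radians(-7);a=588.4+np.sin(y)*50,216.8-np.cos(y)*50;print(a)
go(*a,140,83)"
```

```text
(np.float64(582.3065328297427), np.float64(167.17269241793392))
shift [-89.9 370.3  27.7] turn -0.3 cur psi 82.7 q6 -2.07 t 33.95 dist 382
```

Emit:
{"name": "step_arm", "arguments": {
  "targets": "-90 370 28 0;-90 370 28 0;-90 370 28 0;-90 370 28 0;-90 370 28 0;-90 370 28 0;-90 370 28 0;-90 370 28 0;-90 370 28 0;-90 370 28 0;-90 370 28 0;-90 370 28 0"
}}

```text
t: 35.15
tcp_pos: [0.58, 0.1666, 0.1368]
tool_rot: [0.065, 0.998, -0.0, -0.001]
force: [0.1, -0.2, -2.1]
finger_gap: 0.588
gripper_force: 42.8
```

```bash
python3 -c "
from h import *
go(582.3,167.2,13,83)"
```

```text
shift [ -2.4   1.  123.8] turn -0.4 cur psi 82.6 q6 -1.35 t 35.15 dist 124
```

Emit:
{"name": "step_arm", "arguments": {
  "targets": "-1 0 45 0;-1 0 85 0;-1 0 105 0;-1 0 115 0;-1 0 120 0;-1 0 123 0;-1 0 125 0;-1 0 126 0;-1 0 126 0;-1 0 126 0"
}}

```text
t: 36.15
tcp_pos: [0.5821, 0.168, 0.0119]
tool_rot: [0.064, 0.998, 0.0, 0.001]
force: [-0.2, -1.3, -1.5]
finger_gap: 0.58
gripper_force: 42.8
```

Emit:
{"name": "step_arm", "arguments": {
  "targets": "0 0 1 0;0 0 2 0;0 0 2 0;0 0 2 0"
}}

```text
t: 36.55
tcp_pos: [0.5821, 0.1679, 0.0109]
tool_rot: [0.064, 0.998, 0.0, 0.001]
force: [-1.5, -0.8, 7.2]
finger_gap: 0.582
gripper_force: 43.6
```

Emit:
{"name": "step_arm", "arguments": {
  "targets": "0 0 0 0;0 0 0 0;0 0 0 0;0 0 0 0",
  "gripper": 0.3
}}

```text
t: 36.95
tcp_pos: [0.5817, 0.1678, 0.0092]
tool_rot: [0.064, 0.998, -0.0, -0.0]
force: [0.8, 0.1, 0.5]
finger_gap: 0.702
gripper_force: 0.0
```

Emit:
{"name": "step_arm", "arguments": {
  "targets": "0 0 -15 0;0 0 -50 0;0 0 -100 0;30 -60 -150 0;60 -100 -200 0;80 -120 -230 0;80 -120 -230 0;80 -120 -230 0;80 -120 -230 0"
}}

```text
t: 37.85
tcp_pos: [0.4874, 0.0587, 0.2409]
tool_rot: [0.065, 0.998, 0.0, 0.002]
force: [0.7, 0.2, 1.0]
finger_gap: 0.699
gripper_force: 0.0
```

```bash
python3 w.py w10 ring_gauge_0_mid ring_gauge_1_mid master_bush_mid plug_gauge_0_mid; sed -i 's/ring_gauge_1_mid=.009/ring_gauge_1_mid=.013/' w.py
```

```text
ring_gauge_0_mid 0.86 [461. 253.] [598.1 258.9]
ring_gauge_1_mid 0.96 [124. 146.] [429.6 -96.6]
ring_gauge_1_mid 0.71 [384. 251.] [584.6 170.9]
master_bush_mid 0.77 [  6. 307.] [ 590.5 -266.9]
  mask 0.68 [560.9 -67.6] [22.9 39.5] axis yaw 146.5
shift [ 474.9 -120.9  239.2] turn -7.3 cur psi 82.7 q6 -1.55 t 38.15 dist 545
```

View pics/w10.png

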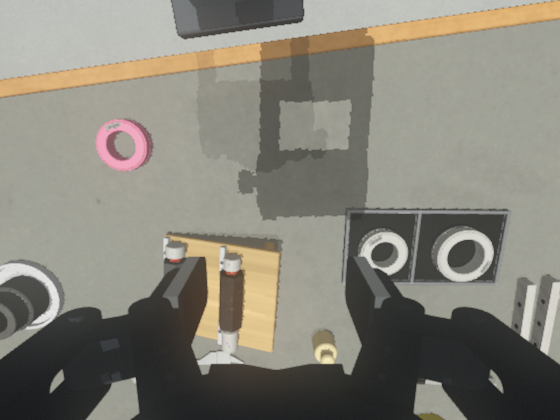

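The last picture shows both rings centred in their bays at (384,251) and (464,254), both plugs at their cleats, the master standing in the dish, and the weight unmoved at (325,347). I'll hand in.

```bash
python3 -c "
from station import manip
print(manip.sign_off())"
```

```text
the job is handed in; nothing more can be done
None
```

I placed both plug gauges at their cleats, both ring gauges in their bays and the setting master in the dish, and handed the job in at about 38 s; the hand-in call returned no verdict.

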